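Hold the board retainer open at the mark

TASK

Pull the board cabinet's drawer fully open, then use the fingers to pull the spring-loaded retainer inside it (the one with the yellow post) towards you until its yellow pointer is level with the red mark on the drawer's rim, so that a board can be dropped in behind it. Keep holding it there and finish while still holding it, as it springs back if let go. Leave everything else on the bench where it is.

Things in the scene. Friction and masses are not known exactly. Their poses are not given: they have to be found in the camera images.
- drawer (a joint): Slide of the one drawer of a fixed grey cabinet (240 mm deep, 190 wide, top 115 mm above the table), in m: 0 shut, 0.170 fully open, at a firm stop; it starts slightly ajar. Opens level along the handle's -x axis, towards the robot. About 2 N friction, no latch, stays where left. Drawer front: blue-green, 184 mm wide, 12 mm thick, top edge 104 mm above the table.
- drawer_handle (a point): Middle of the drawer's steel bar handle: level round bar, 11 mm thick, 101 mm long along this point's y, 84 mm above the table, 29 mm free between it and the drawer's front, open above and below; posts 38 mm either side of the middle. Its x axis points level into the cabinet (the drawer opens along -x), z up. Moves with the drawer; 155 mm ahead of the cabinet's centre when shut.
- retainer: Spring-return retainer in the drawer: black plate 115 mm wide that presses on upright blue boards, its foot carrying a yellow post. Slides in the drawer along -x, 0 to 60 mm, stop at the end. Spring pulls it back: 3.6 N at rest, +0.06 N per mm; its reaction pushes the drawer out to its open stop. Origin: on the drawer's floor (17 mm above table) under the plate's middle. Axes as the handle's.
- grip (a point): Grasp point of the retainer's yellow post: square, 18 x 18 mm, sides along and across the slide, 75 mm above the table; post top 14 mm higher, post free for 45 mm below. On the drawer's middle line, 41 mm in front of the plate's middle (29 mm free between). Drawer open and retainer at rest: 71 mm in front of the cabinet's front, 134 mm from the handle bar. Axes as the handle's.
- pointer (a point): Outer end of the retainer's yellow pointer, a bar 6 mm wide along the slide that reaches to the drawer's rim on its -y side (right-hand, seen from the robot). Axes as the handle's.
- red_mark (a point): Top of the red mark: a clip 6 mm wide along the slide, 10 mm across, clamped hard on the drawer's rim on the -y side, riding with the drawer, 22 to 46 mm in front of the pointer's rest place. Retainer is at the mark when pointer and mark are level along the slide (x = 0 in this frame), side by side. Axes as the handle's.
- spool: loose black spool of solder, 54 mm across, 40 mm high, standing upright beside the cabinet. Origin at the centre of its underside. A bystander: leave alone.
- flux_jar: loose round jar, 48 mm across, 45 mm high, yellow label and white cap, beside the cabinet. Origin at the centre of its underside. A bystander: leave alone.
- circuit_board: loose blue circuit board, 50 x 70 x 8 mm, on the cardboard mat. Origin at the centre of its underside. A bystander: leave alone.
- tweezers: loose dark tweezers, about 130 mm long, 6 mm high, on the cardboard mat. Origin at the centre of its underside. A bystander: leave alone.
- screwdriver: loose orange screwdriver lying on the table, left. Origin at the centre of its underside. A bystander: leave alone.
- multimeter: loose yellow multimeter, 145 x 75 x 44 mm, lying on the table, near left. Origin at the centre of its underside. A bystander: leave alone.

How it is judged:
On the way, in this order (a step that is already met when the one before it is completed fails the run):
1. the drawer is pulled fully open (value of joint drawer above 0.16 m), for 0.2 s.
2. the retainer is held at the red mark by the fingers (x of pointer in the frame of red_mark between -0.005 and 0.005 m and value of joint drawer above 0.16 m and contact force between the fingers and retainer above 2 N), for 0.5 s.
At the end, for the whole second after the job is handed in: The drawer is fully open (within 10 mm of its stop) and the fingers still hold the retainer (more than 2 N on it) with its pointer within 5 mm of the red mark along the slide, through the last second (all of step 2); the arm keeps its last pose, push and grip.
It fails at once if a bystander (spool, jar, circuit board, tweezers, screwdriver, multimeter) is moved by more than 25 mm (distance of any of spool, flux_jar, circuit_board, tweezers, screwdriver, multimeter from where it was at the start of the episode above 0.025 m).
It also fails if it takes over 51 s, if anything falls off the work surface, if the arm or the gripper's body presses on something with over 40 N, if the wrist force passes 120 N, or if a joint passes its speed limit or range.

ROBOT

A 6-joint arm with a two-finger parallel gripper is mounted at the origin on the work surface. World frame = base frame: x ahead of the robot, y to its left, z up, the work surface at z = 0. Lengths are in m, angles in rad, forces in N, time in s.
With the tool pointing down it reaches from about 0.35 to 0.975 m from the base axis. Payload 7.1 kg.
Tool frame: the origin (TCP) lies on the front face of the gripper's body, between the roots of the fingers; the fingertips stand 80 mm ahead of it and the grasp point (between the pads) lies grip_depth ahead of it (grip_depth is the distance from the TCP to the grasp point, in m); z points along the fingers, y is the line along which they close (so a half turn about z gives the same grasp; the last joint's range is limited). The gripper opens to 88 mm and grips with 3 to 60 N. Pads are 20 mm wide; open, the fingers measure 115 mm over their backs; the gripper's body (75 mm by 178 mm) begins 61 mm behind the grasp point.
Start: joints at [1.147, 0.423, 1.63, -0, 1.089, -0.019], TCP at [0.246, 0.574, 0.303] pointing down, gripper open.
Joint ranges: [-3, 3], [-0.9, 2.11], [0.09, 2.58], [-1.31, 4.45], [0.11, 2.69], [-2.54, 2.54]. Speed limits (rad/s): [2.39, 2.39, 3.01, 3.14, 3.14, 3.14].

INTERFACE

Orientations are given as [roll, pitch, yaw] about the fixed x, y, z axes, in that order (R = Rz(yaw) Ry(pitch) Rx(roll)).
In Python, from plant import * gives the robot as it stands.
- The arm moves only by the tool servo_tool, never from a script. Its argument "steps" is a list of rows, each a list of 2 entries, a list of its own where there are three numbers: the shift along the world's x, y, z in units of 3 cm (1.0 is 3 cm), then the turn about the world's z in units of 0.15 rad (1.0 is 0.15 rad). In form: [[[dx, dy, dz], yaw], ...]. A call has exactly 8 rows; each row shifts and turns the commanded pose from where the row before left it; what a row does not reach is not made up. A row lasts 1/8 s, in which the tool goes at most 62.5 mm and 10.7 degrees, less where a joint would pass 70% of its speed; a pose out of reach is approached as far as the arm can. A call with a number of a shift or a turn outside -1 to 1 is refused whole. A call with a gripper value outside its range is refused whole. "gripper" is the opening, from -1 (shut) to 1 (fully open), set as the call begins (left out, the last holds). The fingers move at their own pace and stop on an object; "squeeze" is the grip in N (left out, the last holds). Time passes only in rows, so rows that do not move let the fingers close, or fill a call up. It gives the time, the measured TCP pose, the force, the opening and the grip force at its end, in the units of the state.
- observe(): the state, without advancing time (a new reading comes with each control period).
- camera(name): name is "scene" or "top" or "wrist"; returns a dict with "img" (420x560x3 uint8, red, green, blue), "fov_y" (degrees; the focal length in pixels is half the picture's height over the tangent of half this angle, whatever the lens; pixels are square), "cx", "cy" (the principal point, pixels), "origin" and "attitude" of the camera in the world; the wrist camera has in their place "T_tool_cam" (4x4, takes a point from camera to tool coordinates, whose origin is the TCP and whose axes are the flange's). Camera axes: x right, y down, z forward; pixel columns grow to the right and rows downward; lengths in m; the calibration is good to about 2 mm. A picture is of the moment at which its call begins: read the wrist's pose just before it. There is no depth.
- sign_off(): hands the job in; it is judged then, once.
The state is a dict: "clock": time; "q": joint angles; "dq": joint speeds; "tau": joint torques, N m; "tool_pos": TCP position; "orientation": TCP orientation; "force": force on the tool from outside, world axes, zero at the start; "moment": the same for the moment, N m; "gripper_width": finger opening in m; "finger_force": force on a finger pad.
Only numpy, scipy, OpenCV 4.12 (cv2) and the standard library are available. Lean on these libraries where they do the work, as an engineer would, in place of code of your own. Each camera call takes 0.05 s, during which the arm holds its last target. There are 200 camera calls.

## Working session

There is one attempt and no reset: what is moved stays moved. The work goes in short steps, Python scripts to look and compute and a tool call to move; the robot and the scene stay as the last step left them, time stands still between calls to the robot, and variables do not carry over. Pictures are saved under pics/ and viewed, at most 10 in all, crops included, and the job is handed in when it is done.

Besides the shell and the picture viewer there is one more tool, called after "Request:" as name(argument=value, ...) on one line, values as JSON. servo_tool: Moves the arm, as the interface text tells. Shifts and turns lie within -1 to 1; 1 stands for 3 cm of shift or 0.15 rad of turn. Its arguments: {"type":"object","properties":{"steps":{"type":"array"},"gripper":{"type":"number"},"squeeze":{"type":"number"}},"required":["steps"]}

```bash
mkdir -p pics; cat > h.py <<'E'
import numpy as np, cv2, json
from plant import *
from scipy.spatial.transform import Rotation as R
def snap(name,f):
    s=observe(); c=camera(name); cv2.imwrite(f'pics/{f}.png',c['img'][:,:,::-1])
    d={k:np.array(v).tolist() for k,v in c.items() if k!='img'}; d['tp']=list(map(float,s['tool_pos'])); d['to']=list(map(float,s['orientation']))
    json.dump(d,open(f'pics/{f}.json','w')); return c,s
def ray(f,u,v,z):
    d=json.load(open(f'pics/{f}.json')); fl=210/np.tan(np.radians(d['fov_y'])/2)
    r=np.array([(u-d['cx'])/fl,(v-d['cy'])/fl,1.])
    if 'T_tool_cam' in d:
        T=np.array(d['T_tool_cam']); Rt=R.from_euler('xyz',d['to']).as_matrix()
        o=np.array(d['tp'])+Rt@T[:3,3]; r=Rt@T[:3,:3]@r
    else:
        o=np.array(d['origin']); a=np.array(d['attitude'])
        M=a if a.shape==(3,3) else R.from_euler('xyz',a).as_matrix()
        r=M@r
    return o+r*(z-o[2])/r[2]
E
python3 - <<'E'
from h import *
for n in('scene','top'):
    c,s=snap(n,n+'0'); print({k:v for k,v in c.items() if k!='img'})
print(s)
E
```

```text
{'fov_y': 52.3965865996075, 'cx': 281.5822156215991, 'cy': 208.81175743532955, 'origin': array([ 1.09497689, -0.61608801,  1.03589657]), 'attitude': array([-2.48540641, -0.00575307,  0.76467436])}
{'fov_y': 44.536156379953994, 'cx': 276.02597529294985, 'cy': 208.81966489266523, 'origin': array([ 0.50210785, -0.06382838,  1.56484161]), 'attitude': array([-3.08292416e+00,  1.10557648e-03, -1.55328395e+00])}
{'clock': 0.05, 'q': array([ 1.14697126e+00,  4.23814786e-01,  1.63064708e+00, -3.32643998e-05,
        1.08858899e+00, -1.89933599e-02]), 'dq': array([ 0.00015244, -0.00211335, -0.00131726, -0.00132585, -0.00189426,
       -0.00268386]), 'tau': array([ 5.95992387e-04, -5.46088421e+01, -2.74612784e+01,  6.46555703e-02,
        1.86545664e-02, -3.58573050e-05]), 'tool_pos': array([0.24597459, 0.57411444, 0.30193473]), 'orientation': array([-3.14013415e+00,  1.74896024e-06,  2.73677639e+00]), 'force': array([ 0.62800478, -0.69794675,  0.47574946]), 'moment': array([-0.0106799 , -0.0146623 , -0.00346735]), 'finger_force': 0.0, 'gripper_width': 0.08809759086371081}
```

```bash
python3 -c "import plant;print([x for x in dir(plant) if x[0]!='_'], getattr(plant,'grip_depth',None))"
```

```text
['Unreachable', 'camera', 'grip_depth', 'observe', 'sign_off'] 0.0613
```

View pics/top0.png

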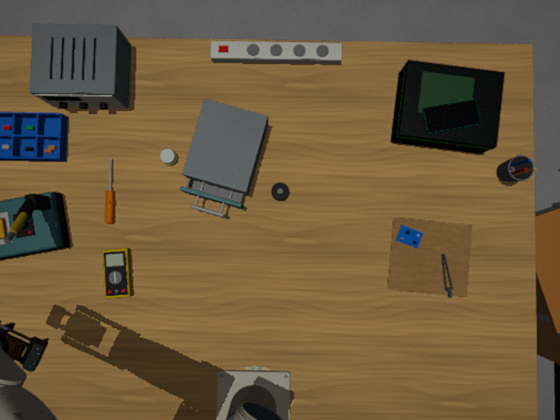

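View pics/scene0.png

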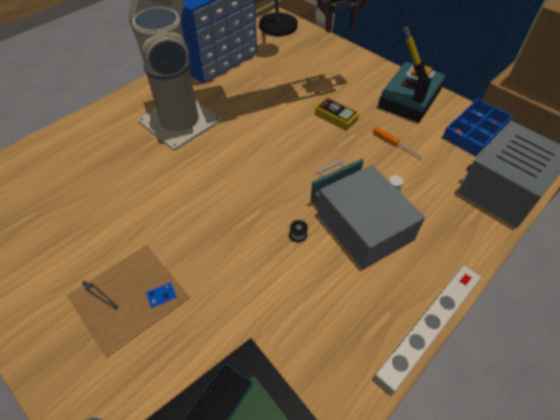

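Top view: the cabinet is at about (225,148), with its handle bar near (210,210), the jar at (168,156) and the spool at (280,191). I'll enlarge it.

```bash
python3 - <<'E'
import cv2
i=cv2.imread('pics/top0.png')[90:225,150:300]
cv2.imwrite('pics/c0.png',cv2.resize(i,None,fx=5,fy=4.4444 if 0 else 4.4,interpolation=2)[:600])
E
```

```text
(no output)
```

View pics/c0.png

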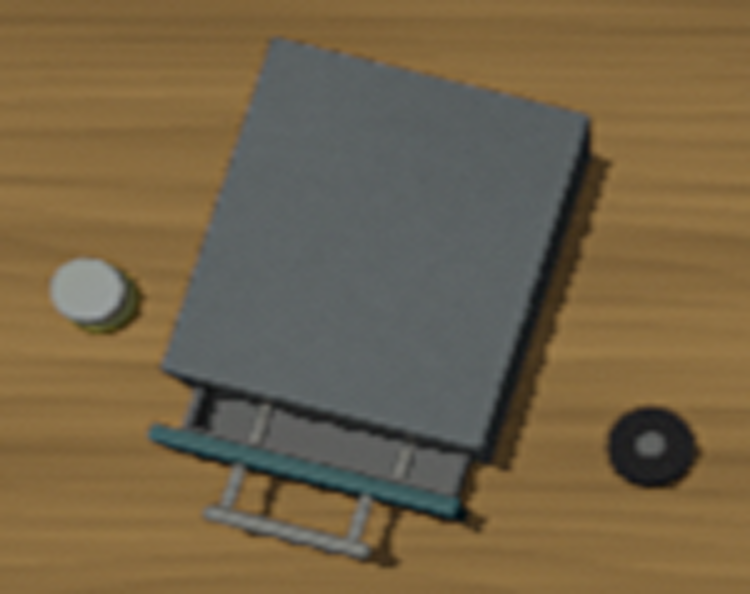

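The cabinet top corners in the crop are (275,38), (590,118), (485,452) and (165,370). The handle bar ends are (207,514) and (368,551).

```bash
python3 - <<'E'
from h import *
np.set_printoptions(precision=4,suppress=True)
f=lambda u,v,z: ray('top0',150+u/5-.4,90+v/4.4-.4,z)
P=[f(*p,.115) for p in((275,38),(590,118),(485,452),(165,370))]; print(np.array(P))
a=(P[0]+P[1]-P[2]-P[3]); b=P[0]+P[3]-P[1]-P[2]
print('yaw',np.arctan2(a[1],a[0]),np.arctan2(-b[0],b[1]),np.linalg.norm(a)/2,np.linalg.norm(b)/2)
h=[f(*p,.087) for p in((207,514),(368,551))]; print(h,np.mean(h,0)); d=h[0]-h[1]; print(np.linalg.norm(d),np.arctan2(-d[0],d[1]))
c=np.mean(P,0);print('c',c)
y=np.arctan2(a[1],a[0]);ex=np.array([np.cos(y),np.sin(y)])
m=np.mean(h,0)[:2]-c[:2];print('along',m@ex,'lat',m@[-ex[1],ex[0]])
for p in((88,290),(652,447)):print(f(*p,.042))
E
```

```text
[[ 0.9014  0.1497  0.115 ]
 [ 0.8517 -0.032   0.115 ]
 [ 0.6326  0.0236  0.115 ]
 [ 0.6826  0.2067  0.115 ]]
yaw -0.25158990696137207 -0.26677762797969196 0.2260084148700636 0.1890819558240033
[array([0.5915, 0.185 , 0.087 ]), array([0.5689, 0.0914, 0.087 ])] [0.5802 0.1382 0.087 ]
0.09627027645608177 -0.2378221254726947
c [0.7671 0.087  0.115 ]
along -0.19375897798654929 lat 0.0030496114217572878
[0.7457 0.2679 0.042 ]
[ 0.6443 -0.0715  0.042 ]
```

Request:
servo_tool(steps=[[[0.7,-0.91,0],-0.59],[[0.7,-0.91,0],-0.59],[[0.7,-0.91,0],-0.59],[[0.7,-0.91,0],-0.59],[[0.7,-0.91,0],-0.59],[[0.7,-0.91,0],-0.59],[[0.7,-0.91,0],-0.59],[[0.7,-0.91,0],-0.59]], gripper=-0.3)

```text
clock: 1.1
tool_pos: [0.4146, 0.355, 0.3024]
orientation: [-3.141, 0.0, 2.026]
force: [-0.1, -0.0, -0.8]
gripper_width: 0.0305
finger_force: 0.0
```

Request:
servo_tool(steps=[[[0.7,-0.91,0],-0.59],[[0.7,-0.91,0],-0.59],[[0.7,-0.91,0],-0.59],[[0.7,-0.91,0],-0.59],[[0.7,-0.91,-0.3],-0.59],[[0.7,-0.91,-0.3],-0.59],[[0.7,-0.91,-0.3],-0.59],[[0.7,-0.91,-0.3],-0.59]])

```text
clock: 2.1
tool_pos: [0.5825, 0.1367, 0.266]
orientation: [-3.141, 0.0, 1.318]
force: [-0.4, 0.2, 0.3]
gripper_width: 0.0308
finger_force: 0.0
```

```bash
python3 - <<'E'
from h import *
c,s=snap('wrist','w1'); print(s['tool_pos'],s['orientation'],s['gripper_width'])
cv2.imwrite('pics/w1b.png',cv2.resize(c['img'][:,:,::-1],(800,600)))
E
```

```text
[0.58252193 0.13666799 0.2660217 ] [-3.14098162e+00  2.96080137e-04  1.31782912e+00] 0.030786191941293974
```

View pics/w1b.png

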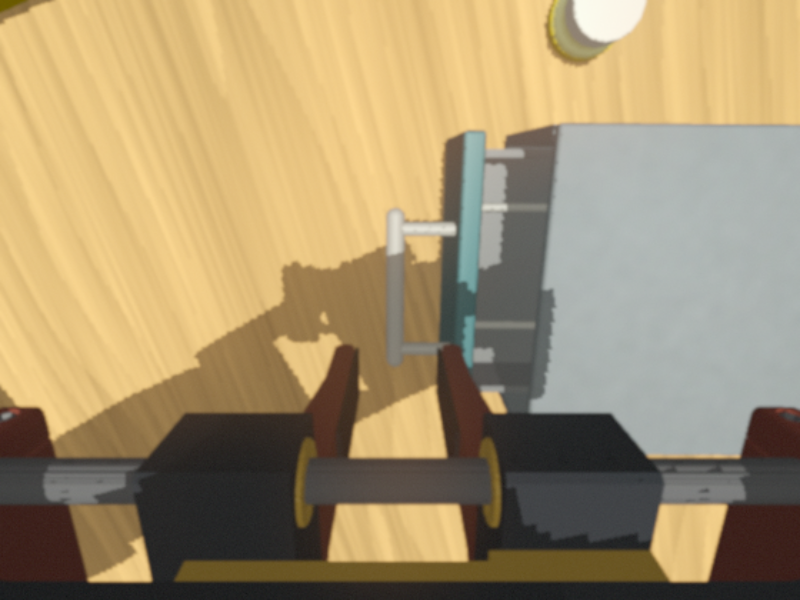

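Wrist view (800x600): the bar runs from (395,212) to (395,362). The cabinet front top edge goes from about (558,126) to (530,410), partly hidden.

```bash
python3 - <<'E'
from h import *
np.set_printoptions(precision=4,suppress=True)
f=lambda u,v,z: ray('w1',u*.7,v*.7,z)
a,b=f(395,212,.084),f(395,362,.084); d=a-b
print(a,b,(a+b)/2,np.linalg.norm(d),np.arctan2(-d[0],d[1]))
a,b=f(558,126,.115),f(531,410,.115); d=a-b
print(a,b,np.linalg.norm(d),np.arctan2(-d[0],d[1]))
a,b=f(485,132,.104),f(474,360,.104); d=a-b
print(a,b,np.linalg.norm(d),np.arctan2(-d[0],d[1]))
E
```

```text
[0.5943 0.1848 0.084 ] [0.5703 0.092  0.084 ] [0.5823 0.1384 0.084 ] 0.09582203621620045 -0.25349099241077755
[0.6827 0.2084 0.115 ] [0.6441 0.0562 0.115 ] 0.157024083195398 -0.24852405453750906
[0.6499 0.2147 0.104 ] [0.6187 0.0907 0.104 ] 0.12779266367530917 -0.24602600339082475
```

Request:
servo_tool(steps=[[[0,0.05,-0.7],0],[[0,0,-0.8],0],[[0,0,-0.8],0],[[0,0,-0.8],0],[[0,0,-0.6],0],[[0,0,-0.3],0],[[0,0,0],0],[[0,0,0],0]])

```text
clock: 3.15
tool_pos: [0.5826, 0.1393, 0.1474]
orientation: [3.14, -0.001, 1.321]
force: [0.4, 1.1, -0.1]
gripper_width: 0.0306
finger_force: 0.0
```

Request:
servo_tool(steps=[[[0,0,0],0],[[0,0,0],0],[[0,0,0],0],[[0,0,0],0],[[0,0,0],0],[[0,0,0],0],[[0,0,0],0],[[0,0,0],0]], gripper=-1, squeeze=15)

```text
clock: 4.15
tool_pos: [0.5822, 0.1393, 0.1471]
orientation: [3.141, -0.0, 1.321]
force: [-2.3, 0.2, 5.4]
gripper_width: 0.0109
finger_force: 15.0
```

Request:
servo_tool(steps=[[[-0.3,0.077,0],0],[[-0.5,0.129,0],0],[[-0.6,0.154,0],0],[[-0.7,0.18,0],0],[[-0.7,0.18,0],0],[[-0.6,0.154,0],0],[[-0.3,0.077,0],0],[[-0.2,0.051,0],0]])

```text
clock: 5.15
tool_pos: [0.4644, 0.1703, 0.1471]
orientation: [3.14, -0.002, 1.321]
force: [4.1, 4.3, 3.7]
gripper_width: 0.0107
finger_force: 15.0
```

Request:
servo_tool(steps=[[[-0.1,0.026,0],0],[[-0.1,0.026,0],0],[[-0.1,0.026,0],0],[[0,0,0],0],[[0,0,0],0],[[0,0,0],0],[[0,0,0],0],[[0,0,0],0]])

```text
clock: 6.15
tool_pos: [0.4556, 0.1727, 0.147]
orientation: [3.141, -0.002, 1.321]
force: [1.1, 6.0, 4.6]
gripper_width: 0.0105
finger_force: 15.0
```

Request:
servo_tool(steps=[[[-0.1,0.02,0],0],[[-0.1,0.02,0],0],[[-0.05,0.01,0],0],[[0,0,0],0],[[0,0,0],0],[[0,0,0],0],[[0,0,0],0],[[0,0,0],0]])

```text
clock: 7.15
tool_pos: [0.4487, 0.1744, 0.1471]
orientation: [3.14, -0.003, 1.321]
force: [2.7, 7.6, 1.7]
gripper_width: 0.0107
finger_force: 15.0
```

```bash
python3 - <<'E'
from h import *
c,s=snap('top','top2')
print(s['force'])
cv2.imwrite('pics/c2.png',cv2.resize(c['img'][90:240,150:300,::-1],(600,600),interpolation=2))
E
```

```text
[2.6918531  7.64201964 1.73754702]
```

View pics/c2.png

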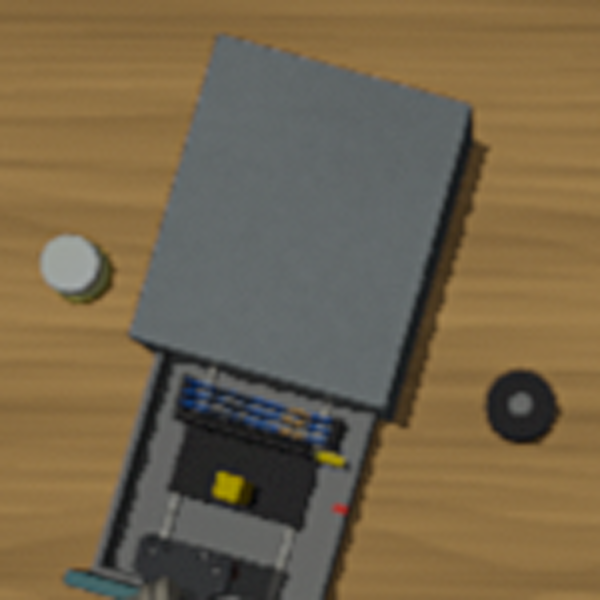

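Top crop (4x): the post is at (230,488), the pointer at (330,459) and the red mark at (340,509). The drawer hasn't reached its stop, so I'll keep pulling.

Request:
servo_tool(steps=[[[-0.1,0.05,0],0],[[-0.1,0.04,0],0],[[-0.1,0.03,0],0],[[-0.05,0.015,0],0],[[0,0,0],0],[[0,0,0],0],[[0,0,0],0],[[0,0,0],0]])

```text
clock: 8.2
tool_pos: [0.4428, 0.1763, 0.1471]
orientation: [3.13, -0.003, 1.323]
force: [26.0, -18.4, -13.7]
gripper_width: 0.0212
finger_force: 15.1
```

Request:
servo_tool(steps=[[[0.1,-0.026,0],0],[[0.1,-0.026,0],0],[[0,0,0],0],[[0,0,0],0],[[0,0,0.4],0],[[0,0,0.8],0],[[0,0,0.8],0],[[0,0,0.8],0]], gripper=-0.3)

```text
clock: 9.2
tool_pos: [0.4439, 0.1756, 0.2322]
orientation: [3.141, -0.0, 1.321]
force: [0.3, 0.3, 0.1]
gripper_width: 0.0306
finger_force: 0.0
```

Request:
servo_tool(steps=[[[0.3,-0.08,0.4],0],[[0.4,-0.1,0.2],0],[[0.4,-0.1,0],0],[[0.4,-0.1,0],0],[[0.4,-0.1,0],0],[[0.1,-0.026,0],0],[[0,0,0],0],[[0,0,0],0]])

```text
clock: 10.2
tool_pos: [0.5037, 0.1604, 0.2485]
orientation: [-3.141, 0.0, 1.321]
force: [-0.7, -0.5, 0.2]
gripper_width: 0.031
finger_force: 0.0
```

```bash
python3 - <<'E'
from h import *
c,s=snap('wrist','w3'); print(s['tool_pos'],s['orientation'],s['force'],s['gripper_width'])
cv2.imwrite('pics/w3b.png',cv2.resize(c['img'][:,:,::-1],(800,600)))
E
```

```text
[0.50371442 0.16041403 0.24853281] [-3.14106422e+00  2.59081589e-04  1.32096843e+00] [-0.65898614 -0.47039482  0.22665794] 0.031015041275803536
```

View pics/w3b.png

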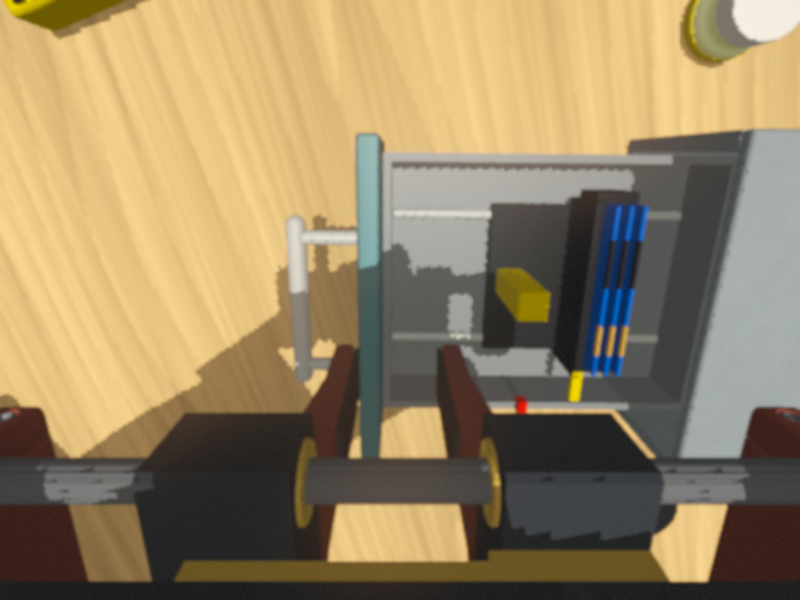

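The wrist view shows the open drawer. The post top is centred at (534,306), the pointer end is at (575,401), the mark at (521,405), and the bar runs from (296,220) to (305,378).

```bash
python3 - <<'E'
from h import *
np.set_printoptions(precision=4,suppress=True)
f=lambda u,v,z: ray('w3',u*.7,v*.7,z)
ex=np.array([np.cos(-.253),np.sin(-.253)]); ey=np.array([-ex[1],ex[0]])
g=lambda p:(p[:2]@ex,p[:2]@ey)
a,b=f(296,220,.084),f(305,378,.084); d=a-b
h=(a+b)/2;print('bar',h,np.arctan2(-d[0],d[1]),g(h))
p=f(534,306,.089);print('post',p,g(p),'d',g(p)[0]-g(h)[0])
for z in(.07,.08,.09,.1):
  P,M=f(575,396,z),f(521,405,z);print(z,g(P),g(M),g(P)[0]-g(M)[0],'cabfront')
c=[f(747,132,.115),f(681,455,.115)];print([g(x) for x in c])
E
```

```text
bar [0.4501 0.1733 0.084 ] -0.2576918706665265 (np.float64(0.39241664075808114), np.float64(0.2804041013729512))
post [0.5796 0.1404 0.089 ] (np.float64(0.5259865948937762), np.float64(0.28098521533036586)) d 0.13356995413569506
0.07 (np.float64(0.5646542560441777), np.float64(0.21301696024830566)) (np.float64(0.5299602546308685), np.float64(0.20621374180648347)) 0.03469400141330925 cabfront
0.08 (np.float64(0.5601836668367545), np.float64(0.21866970159531993)) (np.float64(0.5268219556910481), np.float64(0.21212773470561583)) 0.03336171114570641 cabfront
0.09 (np.float64(0.5557130776293313), np.float64(0.2243224429423342)) (np.float64(0.5236836567512274), np.float64(0.2180417276047482)) 0.0320294208781039 cabfront
0.1 (np.float64(0.551242488421908), np.float64(0.2299751842893484)) (np.float64(0.520545357811407), np.float64(0.2239557205038806)) 0.030697130610501056 cabfront
[(np.float64(0.6062372513186292), np.float64(0.3728098466240677)), (np.float64(0.6088394314951614), np.float64(0.20138272098576504))]
```

Request:
servo_tool(steps=[[[0.4,-0.11,0],0],[[0.7,-0.18,0],0],[[0.7,-0.18,0],0],[[0.5,-0.14,0],0],[[0.23,-0.06,-0.3],0],[[0,0,-0.5],0],[[0,0,-0.5],0],[[0,0,0],0]], gripper=-0.14)

```text
clock: 11.25
tool_pos: [0.5785, 0.1403, 0.2077]
orientation: [-3.138, 0.002, 1.321]
force: [0.5, -0.4, -0.3]
gripper_width: 0.0379
finger_force: 0.0
```

```bash
python3 - <<'E'
from h import *
c,s=snap('wrist','w4'); print(s['tool_pos'],s['orientation'],s['force'],s['gripper_width'])
cv2.imwrite('pics/w4b.png',cv2.resize(c['img'][:,:,::-1],(800,600)))
E
```

```text
[0.57850481 0.14025171 0.20767007] [-3.13809684e+00  1.74957345e-03  1.32116243e+00] [ 0.45151957 -0.44163985 -0.33311192] 0.037881260185350034
```

View pics/w4b.png

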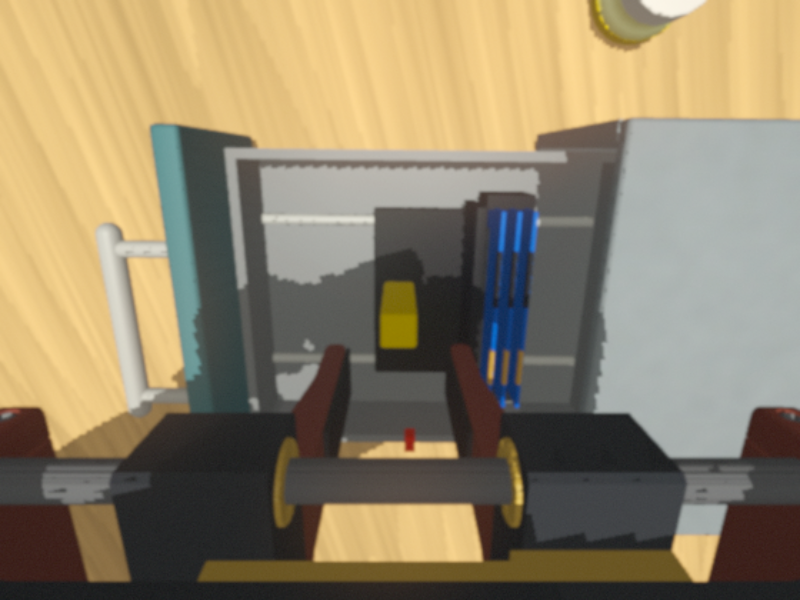

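The post (399,330) is centred between the fingertips (336 and 460), and the red mark is at (409,440). I'm descending and closing.

Request:
servo_tool(steps=[[[0.02,0,-0.5],0],[[0,0,-0.5],0],[[0,0,-0.5],0],[[0,0,-0.5],0],[[0,0,-0.25],0],[[0,0,0],0],[[0,0,0],0],[[0,0,0],0]])

```text
clock: 12.3
tool_pos: [0.581, 0.1404, 0.1428]
orientation: [3.141, -0.0, 1.321]
force: [-0.6, -0.8, -0.2]
gripper_width: 0.0379
finger_force: 0.0
```

Request:
servo_tool(steps=[[[0,0,0],0],[[0,0,0],0],[[0,0,0],0],[[0,0,0],0],[[0,0,0],0],[[0,0,0],0],[[0,0,0],0],[[0,0,0],0]], gripper=-1, squeeze=25)

```text
clock: 13.3
tool_pos: [0.5807, 0.1403, 0.1423]
orientation: [3.141, -0.0, 1.321]
force: [-1.7, -0.5, 5.2]
gripper_width: 0.0178
finger_force: 25.0
```

```bash
python3 - <<'E'
from h import *
ex=np.array([np.cos(-.253),np.sin(-.253)]); ey=np.array([-ex[1],ex[0]])
g=lambda p:(p[:2]@ex,p[:2]@ey)
for z in(.07,.08,.09,.1,.11): print(z,g(ray('w3',521*.7,403*.7,z)),g(ray('w4',409*.7,438*.7,z)))
c,s=snap('wrist','w5'); snap('top','top5'); print(s['tool_pos'],s['force'],s['gripper_width'])
E
```

```text
0.07 (np.float64(0.5298343188141998), np.float64(0.2076964137908112)) (np.float64(0.5323658393240901), np.float64(0.2078373992096138))
0.08 (np.float64(0.5267008559571618), np.float64(0.21355347035010674)) (np.float64(0.5320720797494916), np.float64(0.21475112561275297))
0.09 (np.float64(0.5235673931001237), np.float64(0.2194105269094023)) (np.float64(0.5317783201748931), np.float64(0.22166485201589212))
0.1 (np.float64(0.5204339302430856), np.float64(0.22526758346869788)) (np.float64(0.5314845606002947), np.float64(0.2285785784190313))
0.11 (np.float64(0.5173004673860477), np.float64(0.23112464002799346)) (np.float64(0.5311908010256963), np.float64(0.23549230482217046))
[0.58067642 0.14025054 0.14228814] [-1.70779073 -0.52096901  5.22581536] 0.017828811192364614
```

Request:
servo_tool(steps=[[[-0.1,0.026,0],0],[[-0.25,0.065,0],0],[[-0.3,0.078,0],0],[[-0.25,0.065,0],0],[[-0.17,0.043,0],0],[[0,0,0],0],[[0,0,0],0],[[0,0,0],0]])

```text
clock: 14.4
tool_pos: [0.5492, 0.1486, 0.1423]
orientation: [3.14, -0.001, 1.321]
force: [4.2, -3.7, -0.3]
gripper_width: 0.0179
finger_force: 25.0
```

```bash
python3 - <<'E'
from h import *
c,s=snap('wrist','w6');t,_=snap('top','top6'); print(s['tool_pos'],s['orientation'],s['force'],s['gripper_width'],s['finger_force'])
w=cv2.resize(c['img'][210:420,140:420,::-1],(800,600))
t=cv2.resize(t['img'][190:230,190:250,::-1],(360,240),interpolation=2)
w[:240,:360]=t
cv2.imwrite('pics/w6b.png',w)
E
```

```text
[0.5491674  0.14863164 0.14229322] [ 3.13971481e+00 -6.42762990e-04  1.32093343e+00] [ 4.16275486 -3.7321335  -0.33976075] 0.01785545898800757 25.001332461833954
```

View pics/w6b.png

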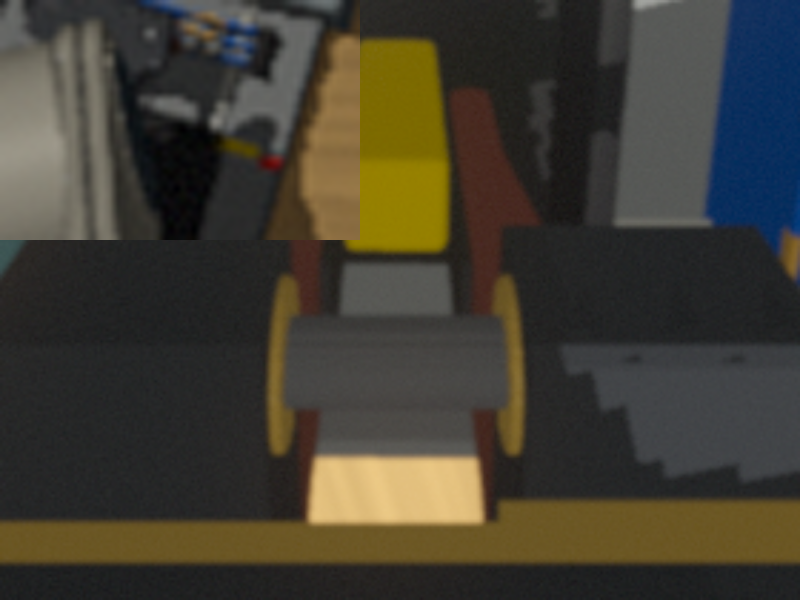

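Top inset: the yellow pointer end is at about (255,151) and the red mark at (271,162), so they are nearly level. I'll measure the remainder with colour centroids.

```bash
python3 - <<'E'
from h import *
ex=np.array([np.cos(-.253),np.sin(-.253)]); ey=np.array([-ex[1],ex[0]])
# red at start (top2 before stop), top5, now: several frames, weighted sub-pixel
for f in('top2','top5','top6'):
    i=cv2.imread(f'pics/{f}.png').astype(float); B,G,Rr=i[...,0],i[...,1],i[...,2]
    m=np.zeros(B.shape); m[185:235,205:250]=1
    red=np.clip(Rr-G-25,0,None)*m*(Rr>2.2*G)
    yel=np.clip(np.minimum(Rr,G*1.15)-B*2-20,0,None)*m*(Rr<1.7*G)*(B<.35*Rr)
    for n,w in(('red',red),('yel',yel)):
        if n=='yel':
            k,l,st,_=cv2.connectedComponentsWithStats((w>0).astype(np.uint8),connectivity=8)
            comps=[l==j for j in range(1,k) if st[j,4]>=3]
        else: comps=[w>0]
        for c in comps:
            v,u=np.nonzero(c); W=w[v,u]
            if len(u)==0: continue
            U,V=(u*W).sum()/W.sum(),(v*W).sum()/W.sum()
            p=ray(f,U,V,.072); print(f,n,len(u),round(U,2),round(V,2),'x',p[:2]@ex,'y',p[:2]@ey)
E
```

```text
top2 red 5 234.87 216.91 x 0.5313726574564508 y 0.19816203591656828
top2 yel 17 232.03 204.24 x 0.5647600792902042 y 0.21617908818809134
top2 yel 53 207.25 211.36 x 0.5254232649515508 y 0.28014717565080627
top5 red 8 234.77 216.02 x 0.5337856809936766 y 0.199131021040237
top5 yel 15 231.83 203.25 x 0.5673951577009175 y 0.21754915302181163
top6 red 7 234.92 216.59 x 0.5322868572351618 y 0.19826979365360792
top6 yel 12 229.55 214.19 x 0.5348606596329956 y 0.21523952830675255
```

Request:
servo_tool(steps=[[[-0.05,0.012,0],0],[[-0.035,0.01,0],0],[[0,0,0],0],[[0,0,0],0],[[0,0,0],0],[[0,0,0],0],[[0,0,0],0],[[0,0,0],0]])

```text
clock: 15.5
tool_pos: [0.5467, 0.1493, 0.1423]
orientation: [3.14, -0.001, 1.321]
force: [5.6, -2.8, -0.6]
gripper_width: 0.0182
finger_force: 25.0
```

```bash
python3 - <<'E'
from h import *
ex=np.array([np.cos(-.253),np.sin(-.253)]); ey=np.array([-ex[1],ex[0]])
c,s=snap('top','top7'); sc,_=snap('scene','scene7')
print(s['tool_pos'],s['force'],s['finger_force'],s['gripper_width'])
i=np.mean([c['img'].astype(float)]+[camera('top')['img'].astype(float) for _ in range(5)],0); Rr,G,B=i[...,0],i[...,1],i[...,2]
m=np.zeros(B.shape); m[185:235,205:250]=1
red=np.clip(Rr-G-25,0,None)*m*(Rr>2.2*G); yel=np.clip(np.minimum(Rr,G*1.15)-B*2-20,0,None)*m*(Rr<1.7*G)*(B<.35*Rr)
for w in(red,yel):
    v,u=np.nonzero(w);W=w[v,u];p=ray('top7',(u*W).sum()/W.sum(),(v*W).sum()/W.sum(),.072);print(len(u),p[:2]@ex,p[:2]@ey)
a=cv2.resize(c['img'][200:230,215:245,::-1],(400,400),interpolation=2)
b=cv2.resize(sc['img'][130:230,260:360,::-1],(400,400),interpolation=2)
cv2.imwrite('pics/f7.png',np.hstack([a,b]))
E
```

```text
[0.54668935 0.1492828  0.14232202] [ 5.55990034 -2.83211661 -0.60344822] 25.001613199710846 0.018201054189693932
7 0.5308393705136933 0.19745916393023413
13 0.5324318332981035 0.2154393726126054
```

View pics/f7.png

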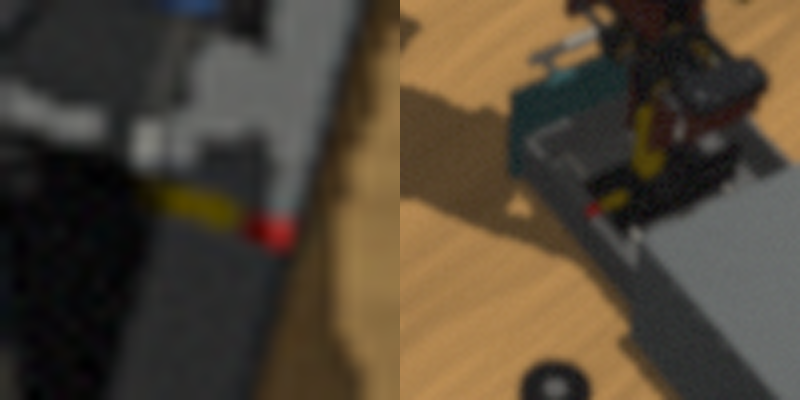

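Pointer and mark are side by side (left panel, about (225,213) against (270,232)) with roughly 1.6 mm left. One small trim.

Request:
servo_tool(steps=[[[-0.045,0.012,0],0],[[0,0,0],0],[[0,0,0],0],[[0,0,0],0],[[0,0,0],0],[[0,0,0],0],[[0,0,0],0],[[0,0,0],0]])

```text
clock: 16.85
tool_pos: [0.5453, 0.1496, 0.1423]
orientation: [3.14, -0.001, 1.321]
force: [5.1, -2.9, -0.1]
gripper_width: 0.0183
finger_force: 25.0
```

```bash
python3 - <<'E'
from h import *
ex=np.array([np.cos(-.253),np.sin(-.253)]); ey=np.array([-ex[1],ex[0]])
c,s=snap('top','top8')
print(s['tool_pos'],s['force'],s['finger_force'],s['gripper_width'])
i=np.mean([c['img'].astype(float)]+[camera('top')['img'].astype(float) for _ in range(5)],0); Rr,G,B=i[...,0],i[...,1],i[...,2]
m=np.zeros(B.shape); m[185:235,205:250]=1
red=np.clip(Rr-G-25,0,None)*m*(Rr>2.2*G); yel=np.clip(np.minimum(Rr,G*1.15)-B*2-20,0,None)*m*(Rr<1.7*G)*(B<.35*Rr)
for w in(red,yel):
    v,u=np.nonzero(w);W=w[v,u];p=ray('top8',(u*W).sum()/W.sum(),(v*W).sum()/W.sum(),.072);print(len(u),p[:2]@ex,p[:2]@ey)
E
```

```text
[0.54533841 0.14961646 0.14227389] [ 5.07176782 -2.86107036 -0.13092865] 25.001614093780518 0.018293554590858675
7 0.5308160165860292 0.19739787401885178
15 0.5309705191281064 0.21712771425816998
```

Level to about 0.2 mm, the mark held still during that last trim (so the drawer is against its stop), and the grip is firm. I'm handing in.

```bash
python3 -c "
from plant import *
print(sign_off())"
```

```text
the job is handed in; nothing more can be done
None
```

I pulled the drawer open to its stop and handed in with the fingers still gripping the retainer at 25 N and its pointer measured about 0.2 mm from the red mark; I moved nothing else on the bench, but got no verdict back.

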